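# Find the rocking pot lid and press it home

### The job

One of the five gel pots in the foam-lined tray has a lid that is not pressed home, though all five look alike: press each white lid lightly near its edge with the fingertips until you find the one that rocks. Then push that lid down firmly at its middle until it is fully home and level. Press the sound lids only lightly, do not pull or lift any lid, and leave the other things where they are.

Things in the scene. Friction and masses are not known exactly. Their poses are not given: they have to be found in the camera images.
- tray: teal punched tray, 171 x 257 mm, rim 52 mm high, fixed to the table; origin under its centre, x across its short side, y along its long side. Dark foam fills it up to z = 44 mm, with pockets at x = -35 and +35, y = -74, 0 and +74 mm. Five hold gel pots; the one at x = +35, y = 0 holds a lacquer bottle, 27 mm across, that reaches z = 76 mm.
- lid_1_top (a point): middle of the top face of one of five identical round press-on lids, 52 mm across; z is the lid's own upward axis. White, 20 mm tall, fluted skirt half hidden in the foam. Tops start 57 to 62 mm above the table: pots stand at differing depths, so neither height nor looks tell which of the five is loose.
- lid_2_top (a point): middle of the top face of one of five identical round press-on lids, 52 mm across; z is the lid's own upward axis. A sound lid sits firmly: pressed anywhere it stays level, and its pot gives on the foam by about 1 mm per 5 N. Sound lids must not be pressed with more than 14 N.
- lid_3_top (a point): middle of the top face of one of five identical round press-on lids, 52 mm across; z is the lid's own upward axis. The loose lid stands 5 mm off its pot's rim, hidden by the skirt, level while untouched. A light press (1 to 5 N) near its edge, on any side, tips it by 0.1 to 0.2 rad, that side down and the other up; let go, it comes level again.
- lid_4_top (a point): middle of the top face of one of five identical round press-on lids, 52 mm across; z is the lid's own upward axis. Seating: about 15 N on its very middle drives the loose lid down 5 mm to the rim; 20 to 25 N within 5 mm of the middle seats it fully (the foam gives another 4 to 5 mm and springs back). Pushed far off the middle it jams aslant.
- lid_5_top (a point): middle of the top face of one of five identical round press-on lids, 52 mm across; z is the lid's own upward axis. Once home the lid stays down, level, and no longer rocks. (The rules call the lids that sit firmly firm_lid_a to firm_lid_d and the other loose_lid; these letters do not follow the numbers here.)
- kit_bottle: lacquer bottle of the kit, 27 x 74 mm, black cap, upright in the tray's sixth pocket; origin at its underside. Bystander: not to be moved.
- lacquer_bottle: lacquer bottle, 27 x 74 mm, black cap, upright on the table left of the tray; origin at its underside. Bystander: not to be moved.
- tweezers: steel tweezers, 12 x 126 x 9 mm, lying on the table in front of the tray; origin under the centre. Bystander: not to be moved.
- tally_counter: round white hand counter with a finger ring, 46 x 67 x 22 mm, on the table behind the tray; origin at its underside. Bystander: not to be moved.
- carton: small folding box, 34 x 34 x 117 mm, upright on the table behind the tray; origin under its centre. Bystander: not to be moved.

How it is judged:
On the way:
1. the loose lid is found: a fingertip near its edge rocks it by more than 0.05 rad before it is pressed home (((angle between lid_1_top's own z axis and vertical above 0.05 rad and contact force between the fingers and loose_lid above 0.3 N) or (angle between lid_2_top's own z axis and vertical above 0.05 rad and contact force between the fingers and loose_lid above 0.3 N) or (angle between lid_3_top's own z axis and vertical above 0.05 rad and contact force between the fingers and loose_lid above 0.3 N) or (angle between lid_4_top's own z axis and vertical above 0.05 rad and contact force between the fingers and loose_lid above 0.3 N) or (angle between lid_5_top's own z axis and vertical above 0.05 rad and contact force between the fingers and loose_lid above 0.3 N))), for 0.05 s.
At the end, for the whole second after the job is handed in: The lid that rocked is home: at least 3.8 mm of its 5 mm gap closed, level within 0.03 rad; all lids level and none pulled up; the bystanders are within 30 mm of where they stood (kit bottle 20 mm) (((distance of lid_1_top from where it was at the start of the episode between 0.0038 and 0.0075 m and height (world z) of lid_1_top below 0.0592 m) or (distance of lid_2_top from where it was at the start of the episode between 0.0038 and 0.0075 m and height (world z) of lid_2_top below 0.0592 m) or (distance of lid_3_top from where it was at the start of the episode between 0.0038 and 0.0075 m and height (world z) of lid_3_top below 0.0592 m) or (distance of lid_4_top from where it was at the start of the episode between 0.0038 and 0.0075 m and height (world z) of lid_4_top below 0.0592 m) or (distance of lid_5_top from where it was at the start of the episode between 0.0038 and 0.0075 m and height (world z) of lid_5_top below 0.0592 m)) and angle between each of lid_1_top, lid_2_top, lid_3_top, lid_4_top, lid_5_top's own z axis and vertical below 0.03 rad and height (world z) of each of lid_1_top, lid_2_top, lid_3_top, lid_4_top, lid_5_top below 0.0635 m and distance of kit_bottle from where it was at the start of the episode below 0.02 m and distance of each of lacquer_bottle, tweezers, tally_counter, carton from where it was at the start of the episode below 0.03 m); the robot touches nothing.
It fails at once if a lid that sat firmly from the start was pressed with more than 14 N (contact force between any of the fingers, the arm and firm_lid_a above 14 N or contact force between any of the fingers, the arm and firm_lid_b above 14 N or contact force between any of the fingers, the arm and firm_lid_c above 14 N or contact force between any of the fingers, the arm and firm_lid_d above 14 N).
It fails at once if a lid was pulled up or lifted off its pot (height (world z) of any of lid_1_top, lid_2_top, lid_3_top, lid_4_top, lid_5_top above 0.0655 m).
It fails at once if a bystander was knocked over, pushed away or lifted (distance of kit_bottle from where it was at the start of the episode above 0.02 m or distance of any of lacquer_bottle, tweezers, tally_counter, carton from where it was at the start of the episode above 0.03 m or angle between any of kit_bottle, lacquer_bottle, carton's own z axis and vertical above 0.4 rad).
It also fails if it takes over 54 s, if anything falls off the work surface, if the arm or the gripper's body presses on something with over 40 N, if the wrist force passes 120 N, or if a joint passes its speed limit or range.

### The arm

A 6-joint arm with a two-finger parallel gripper is mounted at the origin on a cart in front of the work surface, level with it; the furniture and walls round the work are solid. World frame = base frame: x ahead of the robot, y to its left, z up, the work surface at z = 0. Lengths are in m, angles in rad, forces in N, time in s.
With the tool pointing down it reaches from about 0.375 to 0.9 m from the base axis. Payload 3.1 kg.
Tool frame: the origin (TCP) lies at the very end of the fingers, on their centre line; the grasp point (between the pads) lies 19 mm behind it (manip.tcp_to_grasp is the distance from the TCP to the grasp point, in m); z points along the fingers, y is the line along which they close (so a half turn about z gives the same grasp; the last joint's range is limited). The gripper opens to 85 mm and grips with 20 to 120 N. Pads are 22 mm wide; open, the fingers measure 114 mm over their backs; the gripper's body (76 mm by 85 mm) begins 54 mm behind the grasp point. The pads swing forward as they close: fully open they stand 13 mm farther back than shut.
Start: joints at [-0.178, 0.527, 1.433, -0, 1.181, -0.178], TCP at [0.625, 0, 0.231] pointing down, gripper open.
Joint ranges: [-3.08, 3.08], [-0.75, 2.2], [0.22, 2.44], [-1.43, 4.57], [0, 2.65], [-2.85, 2.85]. Speed limits (rad/s): [2.79, 2.79, 3.14, 3.14, 3.14, 3.14].

### API

Orientations are given as a unit quaternion [x, y, z, w].
In Python, from station import manip gives the robot as it stands. The module is installed in compiled form; this text tells all that it offers.
- The arm moves only by the tool step_arm, never from a script. Its argument "commands" is one flat list of numbers, 6 for each row, row after row: the shift along the tool's x, y, z in m, then the turn, a rotation vector about the tool's x, y, z in degrees. A call has exactly 10 rows; each row is the pose to reach, as a shift and turn from the pose commanded when the call began, along the tool's axes at that moment; what a row does not reach only later rows make up. A row lasts 1/10 s, in which the tool goes at most 50 mm and 8.59 degrees, less where a joint would pass 70% of its speed; a pose out of reach is approached as far as the arm can. A call with a gripper value outside its range is refused whole. "jaw" is the opening in per cent of the stroke, from 0 (shut) to 100 (fully open), set as the call begins (left out, the last holds). The fingers move at their own pace and stop on an object; "grip_force" is the grip in N (left out, the last holds). Time passes only in rows, so rows that repeat a pose let the fingers close, or fill a call up. It gives the time, the measured TCP pose, the force, the opening and the grip force at its end, in the units of the state.
- manip.sense(): the state, without advancing time (a new reading comes with each control period).
- manip.snapshot(name): name is "scene" or "side" or "wrist"; returns a dict with "pixels" (400x640x3 uint8, blue, green, red), "fx", "fy", "cx", "cy" (pixels), "R" (3x3) and "t" (3): a world point X has camera coordinates R X + t; the wrist camera has in their place "mount" (4x4, takes a point from camera to tool coordinates, whose origin is the TCP and whose axes are the flange's). Camera axes: x right, y down, z forward; pixel columns grow to the right and rows downward; lengths in m; the calibration is good to about 2 mm. A picture is of the moment at which its call begins: read the wrist's pose just before it. There is no depth.
- manip.sign_off(): hands the job in; it is judged then, once.
The state is a dict: "t": time; "q": joint angles; "qd": joint speeds; "tau": joint torques, N m; "tcp_pos": TCP position; "tool_rot": TCP orientation; "force": force on the tool from outside, world axes, zero at the start; "ft_torque": the same for the moment, N m; "finger_gap": opening from 0.0 (shut) to 1.0 (fully open); "gripper_force": force on a finger pad.
Only numpy, scipy, OpenCV 4.12 (cv2) and the standard library are available. Lean on these libraries where they do the work, as an engineer would, in place of code of your own. Each camera call takes 0.05 s, during which the arm holds its last target. There are 200 camera calls.

## Working session

There is one attempt and no reset: what is moved stays moved. The work goes in short steps, Python scripts to look and compute and a tool call to move; the robot and the scene stay as the last step left them, time stands still between calls to the robot, and variables do not carry over. Pictures are saved under pics/ and viewed, at most 10 in all, crops included, and the job is handed in when it is done.

Besides the shell and the picture viewer there is one more tool, called after "Call:" as name(argument=value, ...) on one line, values as JSON. step_arm: Moves the arm, as the interface text tells. Its arguments: {"type":"object","properties":{"commands":{"type":"array","items":{"type":"number"}},"jaw":{"type":"number"},"grip_force":{"type":"number"}},"required":["commands"]}

```bash
mkdir -p pics; python3 - <<'E'
from station import manip
import cv2,numpy as np
s=manip.sense();print({k:np.round(v,4) for k,v in s.items()})
for n in("scene","wrist"):
    d=manip.snapshot(n);cv2.imwrite(f"pics/{n}0.png",d["pixels"]);print(n,{k:np.round(v,5).tolist() for k,v in d.items() if k!="pixels"})
E
```

```text
{'t': np.float64(0.0), 'q': array([-0.1785,  0.5284,  1.4339,  0.    ,  1.1814, -0.1785]), 'qd': array([ 0.0017, -0.0005, -0.0007,  0.    , -0.0014, -0.0004]), 'tau': array([ 3.00000e-04, -4.42344e+01, -1.78025e+01, -2.00000e-04,
        8.40000e-03,  0.00000e+00]), 'tcp_pos': array([6.243e-01, 2.000e-04, 2.303e-01]), 'tool_rot': array([ 7.071e-01,  7.071e-01, -6.000e-04, -9.000e-04]), 'force': array([0.3729, 0.3457, 0.3093]), 'ft_torque': array([ 0.0312,  0.0329, -0.0126]), 'gripper_force': np.float64(0.0), 'finger_gap': np.float64(0.9987)}
scene {'fx': 397.87183, 'fy': 397.87183, 'cx': 327.49699, 'cy': 196.42574, 'R': [[-0.73887, -0.67385, 0.00023], [-0.27823, 0.30477, -0.91088], [0.61373, -0.67308, -0.41267]], 't': [0.56921, 0.16087, 0.68452]}
wrist {'fx': 290.32073, 'fy': 290.32073, 'cx': 320.94437, 'cy': 197.27444, 'mount': [[-0.00018, -0.95125, -0.30843, 0.07836], [1.0, -0.00036, 0.00053, 0.00152], [-0.00062, -0.30843, 0.95125, -0.14301], [0.0, 0.0, 0.0, 1.0]]}
```

View pics/scene0.png

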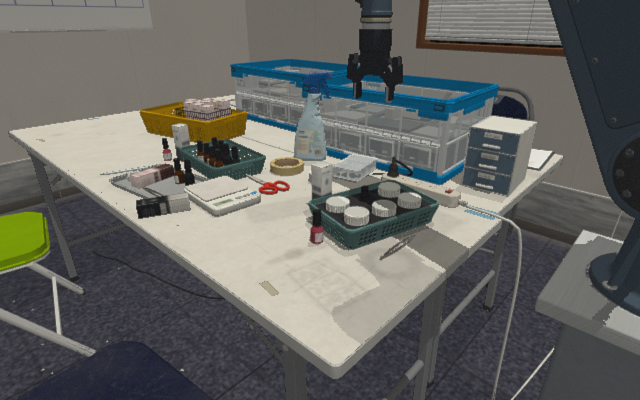

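View pics/wrist0.png

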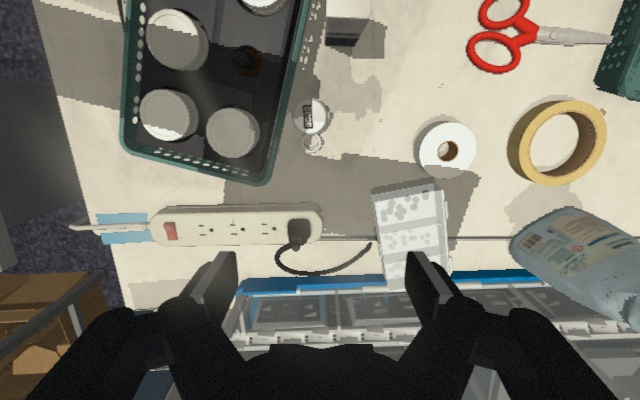

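The wrist view shows the tray at top left, with lids near (176,39), (168,115) and (232,133), a fourth at (265,3), and the bottle cap at (247,62). I'll estimate the tray pose, then move over it.

```bash
cat > h.py <<'E'
from station import manip
import cv2,numpy as np
from scipy.spatial.transform import Rotation as Ro
def cam(n,d,s):
    if n=="wrist":
        T=np.eye(4);T[:3,:3]=Ro.from_quat(s["tool_rot"]).as_matrix();T[:3,3]=s["tcp_pos"]
        M=T@np.array(d["mount"]);return M[:3,:3],M[:3,3]
    R=np.array(d["R"]);return R.T,-R.T@np.array(d["t"])
def ray(n,d,s,u,v,z):
    R,o=cam(n,d,s);r=R@np.array([(u-d["cx"])/d["fx"],(v-d["cy"])/d["fy"],1]);return o+r*(z-o[2])/r[2]
def proj(n,d,s,X):
    R,o=cam(n,d,s);p=R.T@(np.array(X)-o);return np.array([p[0]/p[2]*d["fx"]+d["cx"],p[1]/p[2]*d["fy"]+d["cy"]])
E
python3 - <<'E'
from h import *
s=manip.sense();d=manip.snapshot("wrist")
for u,v,z in[(176,39,.06),(168,115,.06),(232,133,.06),(265,3,.06),(247,62,.076),(122,145,.052),(262,184,.052)]:print(u,v,ray("wrist",d,s,u,v,z).round(4))
d=manip.snapshot("scene")
for u,v,z in[(389,188,.06),(409,201,.06),(383,208,.06),(356,214,.06),(338,204,.06),(363,190,.076),(318,211,.074),(310,208,.052),(352,246,.052),(437,206,.052),(320,170,.117)]:print(u,v,ray("scene",d,s,u,v,z).round(4))
E
```

```text
176 39 [0.4858 0.1375 0.06  ]
168 115 [0.4666 0.0669 0.06  ]
232 133 [0.5315 0.0485 0.06  ]
265 3 [0.5735 0.1675 0.06  ]
247 62 [0.5565 0.1152 0.076 ]
122 145 [0.4067 0.0348 0.052 ]
262 184 [ 0.5581 -0.0096  0.052 ]
389 188 [0.5192 0.0603 0.06  ]
409 201 [0.4456 0.0911 0.06  ]
383 208 [0.4674 0.1583 0.06  ]
356 214 [0.492  0.2187 0.06  ]
338 204 [0.5504 0.2076 0.06  ]
363 190 [0.535  0.1407 0.076 ]
318 211 [0.5394 0.2814 0.074 ]
310 208 [0.5928 0.2507 0.052 ]
352 246 [0.4274 0.3106 0.052 ]
437 206 [0.3954 0.057  0.052 ]
320 170 [0.6174 0.1925 0.117 ]
```

Call:
step_arm(commands=[0.04,-0.04,0,0,0,5,0.08,-0.08,0,0,0,10,0.115,-0.115,0,0,0,15.5,0.115,-0.115,0,0,0,15.5,0.115,-0.115,0,0,0,15.5,0.115,-0.115,0,0,0,15.5,0.115,-0.115,0,0,0,15.5,0.115,-0.115,0,0,0,15.5,0.115,-0.115,0,0,0,15.5,0.115,-0.115,0,0,0,15.5], jaw=0)

```text
t: 1.2
tcp_pos: [0.5104, 0.1145, 0.2311]
tool_rot: [0.796, 0.605, -0.0, -0.0]
force: [-0.1, -0.3, -1.2]
finger_gap: 0.001
gripper_force: 0.0
```

```bash
python3 - <<'E'
from h import *
import pickle
s=manip.sense();print(s["t"],s["tcp_pos"],s["tool_rot"],s["force"],s["finger_gap"]);d=manip.snapshot("wrist")
pickle.dump((s,d),open("w1.pkl","wb"))
cv2.imwrite("pics/w1.png",cv2.resize(d["pixels"],(800,500),interpolation=cv2.INTER_CUBIC))
E
```

```text
1.2 [0.51044027 0.11446811 0.23110539] [ 7.96277530e-01  6.04931477e-01 -5.77593077e-05 -2.00782261e-05] [-0.1382448  -0.27939615 -1.23500673] 0.0013470709727484065
```

View pics/w1.png

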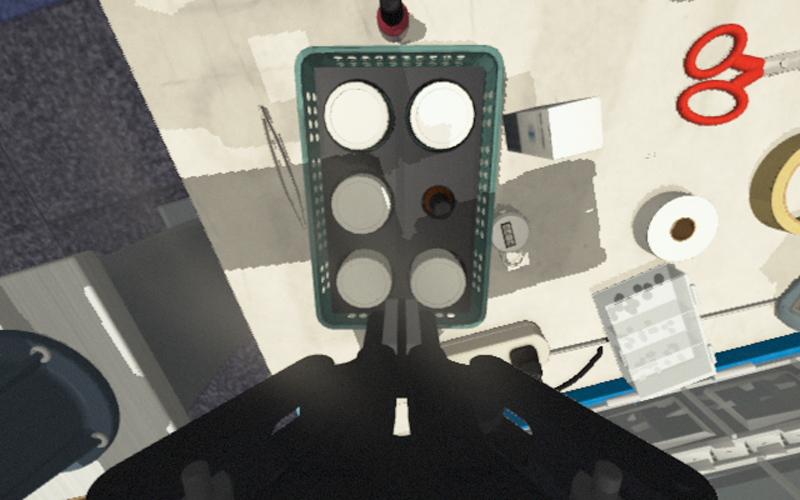

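The tray is now fully in view and aligned. In the 800 px picture the lid tops are at about (357,115), (442,115), (361,203), (364,278) and (438,278), the bottle at (438,203), and the rim corners at (299,48), (501,48), (318,326) and (484,326).

```bash
python3 - <<'E'
from h import *
import pickle
from scipy.optimize import least_squares
s,d=pickle.load(open("w1.pkl","rb"))
px=np.array([(357,115),(442,115),(361,203),(364,278),(438,278),(299,48),(501,48),(318,327),(486,327)])*.8
loc=np.array([(-35,74,60),(35,74,60),(-35,0,60),(-35,-74,60),(35,-74,60),(-85,128,52),(85,128,52),(-85,-128,52),(85,-128,52)])/1e3
def W(p,l):
    c,q=np.cos(p[2]),np.sin(p[2]);return np.array([p[0]+c*l[0]-q*l[1],p[1]+q*l[0]+c*l[1],l[2]])
f=lambda p:np.concatenate([proj("wrist",d,s,W(p,l))-x for l,x in zip(loc,px)])
r=least_squares(f,[.51,.13,-.27]);print(r.x,r.fun.reshape(-1,2).round(1))
Rt=Ro.from_quat(s["tool_rot"]).as_matrix()
for l,x in zip(loc,px):
    w=W(r.x,l);y=ray("wrist",d,s,*x,l[2]);print(w.round(4),y.round(4),"tool shift",(Rt.T@(w-s["tcp_pos"])).round(4),(Rt.T@(y-s["tcp_pos"])).round(4))
E
```

```text
[ 0.51586961  0.12888196 -0.26714986] [[ 0.2  0.5]
 [ 1.   0.1]
 [-0.2  1.8]
 [-0.1  3.9]
 [ 0.2  3.6]
 [-5.4 -3.5]
 [ 5.2 -4.4]
 [-0.9  1.8]
 [-0.2  1.2]]
[0.5016 0.2095 0.06  ] [0.5016 0.21   0.06  ] tool shift [ 0.0892 -0.0339  0.1711] [ 0.0896 -0.0341  0.1711]
[0.5692 0.191  0.06  ] [0.5683 0.1914 0.06  ] tool shift [0.0895 0.0361 0.1711] [0.0896 0.0351 0.1711]
[0.4821 0.1381 0.06  ] [0.4829 0.1399 0.06  ] tool shift [ 0.0152 -0.0336  0.1711] [ 0.0172 -0.0334  0.1711]
[0.4626 0.0667 0.06  ] [0.4642 0.0714 0.06  ] tool shift [-0.0588 -0.0333  0.1711] [-0.0539 -0.033   0.1711]
[0.5301 0.0483 0.06  ] [0.5309 0.0528 0.06  ] tool shift [-0.0585  0.0367  0.1711] [-0.0539  0.0363  0.1711]
[0.4677 0.2748 0.052 ] [0.4717 0.2704 0.052 ] tool shift [ 0.143  -0.0842  0.1791] [ 0.1399 -0.0791  0.1791]
[0.6316 0.2299 0.052 ] [0.6259 0.2275 0.052 ] tool shift [0.1437 0.0858 0.1791] [0.1399 0.081  0.1791]
[0.4001 0.0279 0.052 ] [0.402  0.0299 0.052 ] tool shift [-0.113  -0.0831  0.1791] [-0.1105 -0.0818  0.1791]
[ 0.5641 -0.017   0.052 ] [ 0.5647 -0.0154  0.052 ] tool shift [-0.1123  0.0869  0.1791] [-0.1106  0.0871  0.1791]
```

```bash
python3 - <<'E'
import pickle,cv2
s,d=pickle.load(open("w1.pkl","rb"))
cv2.imwrite("pics/c1.png",cv2.resize(cv2.convertScaleAbs(d["pixels"][50:262,230:410],alpha=1.3),None,fx=2.8,fy=2.8,interpolation=cv2.INTER_CUBIC))
E
```

```text
(no output)
```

View pics/c1.png

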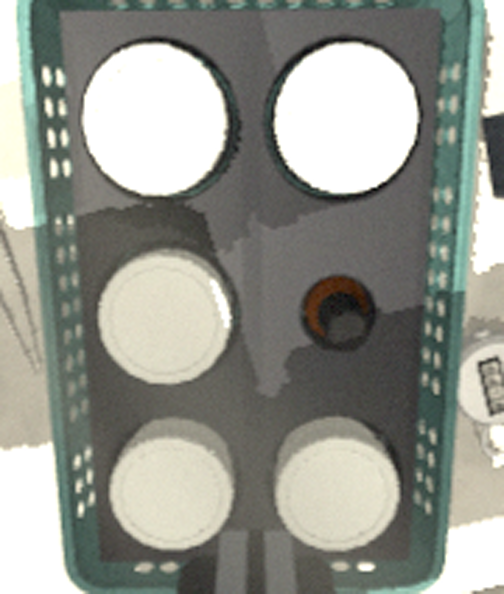

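Call:
step_arm(commands=[-0.02,0.018,0.04,0,0,0,-0.039,0.036,0.08,0,0,0,-0.039,0.036,0.12,0,0,0,-0.039,0.036,0.15,0,0,0,-0.039,0.036,0.16,0,0,0,-0.039,0.036,0.165,0,0,0,-0.039,0.036,0.168,0,0,0,-0.039,0.036,0.1695,0,0,0,-0.039,0.036,0.17,0,0,0,-0.039,0.036,0.17,0,0,0])

```text
t: 2.25
tcp_pos: [0.5349, 0.0679, 0.0623]
tool_rot: [0.796, 0.605, 0.001, 0.001]
force: [-0.1, -0.2, 0.5]
finger_gap: -0.0
gripper_force: 0.0
```

Call:
step_arm(commands=[0,0,0.0005,0,0,0,0,0,0.001,0,0,0,0,0,0.0015,0,0,0,0,0,0.0015,0,0,0,0,0,0.0015,0,0,0,0,0,0.0015,0,0,0,0,0,0.0015,0,0,0,0,0,0.0015,0,0,0,0,0,0.0015,0,0,0,0,0,0.0015,0,0,0])

```text
t: 3.25
tcp_pos: [0.5345, 0.0679, 0.0599]
tool_rot: [0.796, 0.605, 0.0, 0.0]
force: [1.2, 0.9, 3.8]
finger_gap: 0.002
gripper_force: 2.0
```

Call:
step_arm(commands=[0,0,0.0005,0,0,0,0,0,0.001,0,0,0,0,0,0.001,0,0,0,0,0,0.001,0,0,0,0,0,0.001,0,0,0,0,0,0.001,0,0,0,0,0,0.001,0,0,0,0,0,0.001,0,0,0,0,0,0.001,0,0,0,0,0,0.001,0,0,0])

```text
t: 4.25
tcp_pos: [0.5346, 0.0679, 0.0592]
tool_rot: [0.796, 0.605, 0.0, 0.0]
force: [-0.2, 2.4, 6.4]
finger_gap: -0.002
gripper_force: 3.4
```

```bash
python3 - <<'E'
from h import *
s=manip.sense();print(s["t"],s["tcp_pos"],s["force"],s["ft_torque"])
E
```

```text
4.25 [0.53459178 0.06792036 0.05922864] [-0.19323268  2.41564615  6.43607076] [ 0.29834442 -0.04937725  0.00058573]
```

E gives about 4.6 N/mm, so it is sound. Next is D.

Call:
step_arm(commands=[0,0,-0.02,0,0,0,0,-0.035,-0.02,0,0,0,0,-0.07,-0.02,0,0,0,0,-0.07,-0.012,0,0,0,0,-0.07,-0.006,0,0,0,0,-0.07,-0.003,0,0,0,0,-0.07,-0.002,0,0,0,0,-0.07,-0.0015,0,0,0,0,-0.07,-0.001,0,0,0,0,-0.07,-0.001,0,0,0])

```text
t: 5.25
tcp_pos: [0.4671, 0.0864, 0.0598]
tool_rot: [0.796, 0.605, 0.0, 0.0]
force: [-0.4, 0.3, -0.2]
finger_gap: -0.001
gripper_force: 0.0
```

Call:
step_arm(commands=[0,0,0.0005,0,0,0,0,0,0.001,0,0,0,0,0,0.0015,0,0,0,0,0,0.002,0,0,0,0,0,0.002,0,0,0,0,0,0.002,0,0,0,0,0,0.002,0,0,0,0,0,0.002,0,0,0,0,0,0.002,0,0,0,0,0,0.002,0,0,0])

```text
t: 6.25
tcp_pos: [0.4671, 0.0866, 0.058]
tool_rot: [0.796, 0.605, 0.0, 0.0]
force: [0.6, 2.0, 4.7]
finger_gap: -0.002
gripper_force: 2.7
```

Call:
step_arm(commands=[0,0,0.0005,0,0,0,0,0,0.001,0,0,0,0,0,0.001,0,0,0,0,0,0.001,0,0,0,0,0,0.001,0,0,0,0,0,0.001,0,0,0,0,0,0.001,0,0,0,0,0,0.001,0,0,0,0,0,0.001,0,0,0,0,0,0.001,0,0,0])

```text
t: 7.25
tcp_pos: [0.4671, 0.0866, 0.0573]
tool_rot: [0.796, 0.605, 0.0, 0.0]
force: [0.3, 1.1, 6.5]
finger_gap: -0.001
gripper_force: 4.1
```

D is sound too. Next is C.

Call:
step_arm(commands=[0,0,-0.02,0,0,0,0.035,0,-0.02,0,0,0,0.074,0,-0.02,0,0,0,0.074,0,-0.012,0,0,0,0.074,0,-0.008,0,0,0,0.074,0,-0.005,0,0,0,0.074,0,-0.004,0,0,0,0.074,0,-0.0035,0,0,0,0.074,0,-0.003,0,0,0,0.074,0,-0.003,0,0,0])

```text
t: 8.25
tcp_pos: [0.4867, 0.1574, 0.0599]
tool_rot: [0.796, 0.605, 0.0, 0.0]
force: [0.1, 0.3, 0.1]
finger_gap: -0.003
gripper_force: 0.0
```

Call:
step_arm(commands=[0,0,0.0005,0,0,0,0,0,0.001,0,0,0,0,0,0.0015,0,0,0,0,0,0.002,0,0,0,0,0,0.002,0,0,0,0,0,0.002,0,0,0,0,0,0.002,0,0,0,0,0,0.002,0,0,0,0,0,0.002,0,0,0,0,0,0.002,0,0,0])

```text
t: 9.25
tcp_pos: [0.4867, 0.1579, 0.0579]
tool_rot: [0.796, 0.605, 0.0, 0.0]
force: [-0.2, 0.7, 3.1]
finger_gap: 0.004
gripper_force: 1.4
```

Call:
step_arm(commands=[0,0,0.0005,0,0,0,0,0,0.001,0,0,0,0,0,0.001,0,0,0,0,0,0.001,0,0,0,0,0,0.001,0,0,0,0,0,0.001,0,0,0,0,0,0.001,0,0,0,0,0,0.001,0,0,0,0,0,0.001,0,0,0,0,0,0.001,0,0,0])

```text
t: 10.25
tcp_pos: [0.4867, 0.1579, 0.0571]
tool_rot: [0.796, 0.605, 0.0, 0.0]
force: [-0.5, 1.0, 5.0]
finger_gap: -0.001
gripper_force: 2.9
```

C is similar. Next is A, pressed on its inner edge.

Call:
step_arm(commands=[0,0,-0.02,0,0,0,0.018,0,-0.02,0,0,0,0.036,0,-0.02,0,0,0,0.036,0,-0.012,0,0,0,0.036,0,-0.008,0,0,0,0.036,0,-0.006,0,0,0,0.036,0,-0.0045,0,0,0,0.036,0,-0.0035,0,0,0,0.036,0,-0.003,0,0,0,0.036,0,-0.003,0,0,0])

```text
t: 11.25
tcp_pos: [0.496, 0.1922, 0.0599]
tool_rot: [0.796, 0.605, -0.0, -0.0]
force: [-0.9, -0.8, 1.6]
finger_gap: -0.002
gripper_force: 1.0
```

Call:
step_arm(commands=[0,0,0.0005,0,0,0,0,0,0.001,0,0,0,0,0,0.0015,0,0,0,0,0,0.0015,0,0,0,0,0,0.0015,0,0,0,0,0,0.0015,0,0,0,0,0,0.0015,0,0,0,0,0,0.0015,0,0,0,0,0,0.0015,0,0,0,0,0,0.0015,0,0,0])

```text
t: 12.25
tcp_pos: [0.4961, 0.1924, 0.0583]
tool_rot: [0.796, 0.605, -0.0, 0.0]
force: [-1.5, -4.7, 5.2]
finger_gap: -0.001
gripper_force: 2.8
```

Call:
step_arm(commands=[0,0,-0.02,0,0,0,0,0.035,-0.02,0,0,0,0,0.07,-0.02,0,0,0,0,0.07,-0.012,0,0,0,0,0.07,-0.008,0,0,0,0,0.07,-0.006,0,0,0,0,0.07,-0.0045,0,0,0,0,0.07,-0.0035,0,0,0,0,0.07,-0.003,0,0,0,0,0.07,-0.003,0,0,0])

```text
t: 13.25
tcp_pos: [0.5635, 0.174, 0.0614]
tool_rot: [0.796, 0.605, 0.0, 0.0]
force: [0.0, 0.5, -0.2]
finger_gap: -0.001
gripper_force: 0.0
```

Call:
step_arm(commands=[0,0,0.0005,0,0,0,0,0,0.001,0,0,0,0,0,0.0015,0,0,0,0,0,0.002,0,0,0,0,0,0.0025,0,0,0,0,0,0.0025,0,0,0,0,0,0.0025,0,0,0,0,0,0.0025,0,0,0,0,0,0.0025,0,0,0,0,0,0.0025,0,0,0])

```text
t: 14.25
tcp_pos: [0.5637, 0.1738, 0.0588]
tool_rot: [0.796, 0.605, 0.0, 0.0]
force: [-0.5, -0.1, -0.1]
finger_gap: 0.005
gripper_force: 0.0
```

Call:
step_arm(commands=[0,0,0.0005,0,0,0,0,0,0.001,0,0,0,0,0,0.0015,0,0,0,0,0,0.002,0,0,0,0,0,0.0025,0,0,0,0,0,0.0025,0,0,0,0,0,0.0025,0,0,0,0,0,0.0025,0,0,0,0,0,0.0025,0,0,0,0,0,0.0025,0,0,0])

```text
t: 15.25
tcp_pos: [0.5638, 0.1737, 0.057]
tool_rot: [0.796, 0.605, 0.0, 0.0]
force: [-1.4, -1.3, 6.1]
finger_gap: -0.002
gripper_force: 3.2
```

```bash
python3 - <<'E'
from h import *
s=manip.sense();print(s["force"]);ims=[]
for n in("wrist","side"):
    d=manip.snapshot(n);cv2.imwrite(f"pics/{n}B.png",d["pixels"])
    if n=="side":print(d["fx"],d["R"],d["t"])
E
```

```text
[-1.36582171 -1.25632918  6.09567923]
440.4872998496781 [[ 0.97331909 -0.22942404 -0.00381638]
 [-0.10349632 -0.4241118  -0.89967644]
 [ 0.20478883  0.87606723 -0.43654066]] [-0.48780074  0.22183883  0.56950769]
```

View pics/sideB.png

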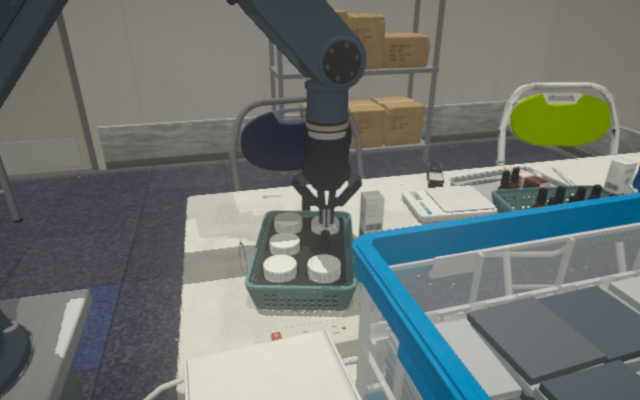

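```bash
python3 - <<'E'
from h import *
s=manip.sense();print(s["tcp_pos"],s["force"],s["ft_torque"],s["t"])
a=cv2.imread("pics/wristB.png");cv2.imwrite("pics/wB2.png",cv2.resize(a[100:300,180:460],None,fx=2.8,fy=2.8,interpolation=cv2.INTER_CUBIC))
E
```

```text
[0.56378784 0.17373133 0.05702114] [-1.63056946 -0.48570826  5.32178407] [-0.04770581  0.24094094  0.04601985] 15.35
```

View pics/wB2.png

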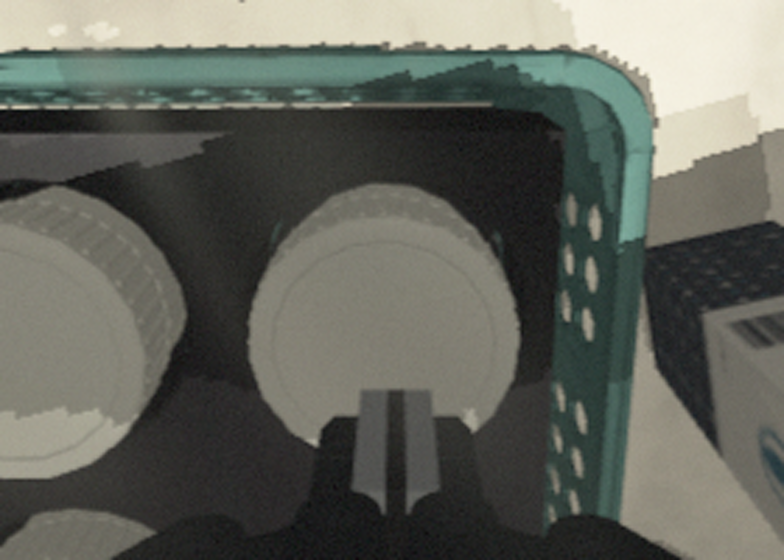

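Call:
step_arm(commands=[0,0,-0.02,0,0,0,0,-0.035,-0.02,0,0,0,0,-0.07,-0.02,0,0,0,0,-0.07,-0.012,0,0,0,0,-0.07,-0.007,0,0,0,0,-0.07,-0.004,0,0,0,0,-0.07,-0.002,0,0,0,0,-0.07,-0.0005,0,0,0,0,-0.07,0,0,0,0,0,-0.07,0,0,0,0])

```text
t: 16.35
tcp_pos: [0.497, 0.1918, 0.057]
tool_rot: [0.796, 0.605, 0.0, 0.0]
force: [-3.1, -2.8, 8.5]
finger_gap: -0.003
gripper_force: 4.8
```

```bash
python3 - <<'E'
from h import *
s=manip.sense();print(s["tcp_pos"],s["force"],s["ft_torque"],s["t"])
d=manip.snapshot("wrist")
cv2.imwrite("pics/wA.png",cv2.resize(d["pixels"][100:300,180:460],None,fx=2.8,fy=2.8,interpolation=cv2.INTER_CUBIC))
E
```

```text
[0.49700418 0.19181849 0.0569914 ] [-3.10019338 -2.811655    8.54108053] [-0.39902802  0.39079028 -0.00672965] 16.35
```

View pics/wA.png

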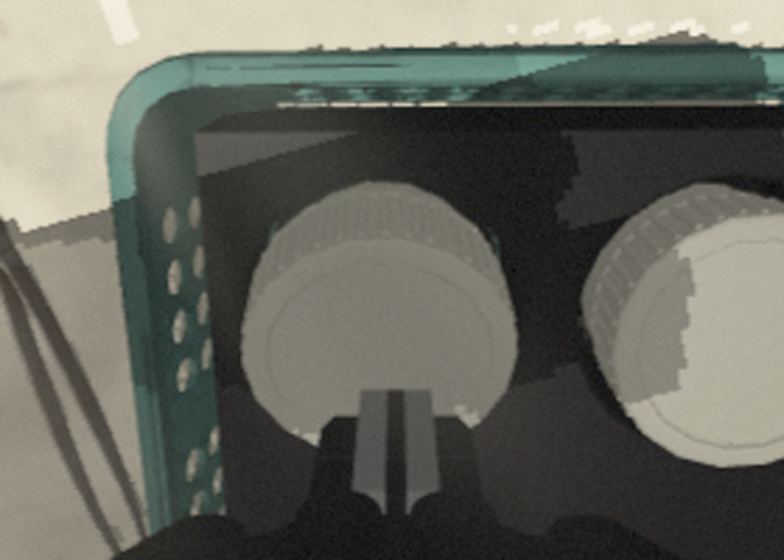

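A is clearly tipped: its top ellipse is flattened (about 0.69, against 0.87 on B) and far more of the skirt shows. A is the loose lid. Now I'll pin down its centre relative to the fingertip.

```bash
python3 - <<'E'
from h import *
from scipy.optimize import least_squares
s=manip.sense();d=manip.snapshot("wrist");print(s["t"],s["force"],s["tcp_pos"])
Rt=Ro.from_quat(s["tool_rot"]).as_matrix()
cr=lambda p:(np.array(p)-[180,100])*2.8
M=lambda l:s["tcp_pos"]+Rt@np.array(l)
for l in [(.011,0,0),(0,0,0),(.011,.0145,0),(.008,0,0)]:print(l,cr(proj("wrist",d,s,M(l))).round(0))
# lid circle: bounding extremes; unknown centre x,y,z(tool), tilt about tool y
th=np.linspace(0,2*np.pi,181)
def ext(p):
    P=np.array([cr(proj("wrist",d,s,M([p[0]+.026*np.cos(t)*np.cos(p[3]),p[1]+.026*np.sin(t),p[2]-.026*np.cos(t)*np.sin(p[3])]))) for t in th])
    return np.array([P[:,0].min(),P[:,0].max(),P[:,1].min(),P[P[:,0].argmin(),1]])
for n,o,z in(("B",(249,520,218,335),-.0004),("A",(242,517,240,335),-.002)):
    r=least_squares(lambda p:np.r_[ext(p)-o,(p[2]-z)*3e3],[.018,0,z,0],diff_step=1e-3,x_scale=[.01,.01,.01,.1]);print(n,r.x.round(4),r.fun.round(1))
E
```

```text
16.4 [-2.59078292 -2.72740984  9.41625634] [0.49700503 0.19180749 0.05703875]
(0.011, 0, 0) [386. 378.]
(0, 0, 0) [386. 429.]
(0.011, 0.0145, 0) [461. 378.]
(0.008, 0, 0) [386. 392.]
B [ 1.830e-02 -2.000e-04 -1.000e-04  1.668e-01] [-1.6  1.6 -0.1  0.3  1. ]
A [ 0.0179 -0.0011 -0.0017  0.3929] [-1.3  1.3  0.1  0.   0.8]
```

Call:
step_arm(commands=[0,0,-0.01,0,0,0,0,0,-0.02,0,0,0,0.01,-0.001,-0.02,0,0,0,0.019,-0.002,-0.02,0,0,0,0.019,-0.002,-0.015,0,0,0,0.019,-0.002,-0.01,0,0,0,0.019,-0.002,-0.007,0,0,0,0.019,-0.002,-0.005,0,0,0,0.019,-0.002,-0.004,0,0,0,0.019,-0.002,-0.004,0,0,0])

```text
t: 17.45
tcp_pos: [0.4987, 0.2113, 0.0605]
tool_rot: [0.796, 0.605, -0.001, -0.0]
force: [-1.9, 0.5, 6.2]
finger_gap: -0.003
gripper_force: 2.9
```

Call:
step_arm(commands=[0,0,0.001,0,0,0,0,0,0.002,0,0,0,0,0,0.003,0,0,0,0,0,0.004,0,0,0,0,0,0.005,0,0,0,0,0,0.005,0,0,0,0,0,0.005,0,0,0,0,0,0.005,0,0,0,0,0,0.005,0,0,0,0,0,0.005,0,0,0])

```text
t: 18.45
tcp_pos: [0.4988, 0.2113, 0.057]
tool_rot: [0.796, 0.605, -0.0, -0.0]
force: [-3.5, -0.8, 15.0]
finger_gap: -0.004
gripper_force: 7.2
```

Call:
step_arm(commands=[0,0,0.001,0,0,0,0,0,0.002,0,0,0,0,0,0.003,0,0,0,0,0,0.004,0,0,0,0,0,0.0045,0,0,0,0,0,0.0045,0,0,0,0,0,0.0045,0,0,0,0,0,0.0045,0,0,0,0,0,0.0045,0,0,0,0,0,0.0045,0,0,0])

```text
t: 19.45
tcp_pos: [0.4989, 0.2114, 0.0529]
tool_rot: [0.796, 0.605, -0.0, -0.0]
force: [-4.3, 0.1, 17.2]
finger_gap: -0.002
gripper_force: 8.9
```

Call:
step_arm(commands=[0,0,0.001,0,0,0,0,0,0.002,0,0,0,0,0,0.002,0,0,0,0,0,0.002,0,0,0,0,0,0.002,0,0,0,0,0,0.002,0,0,0,0,0,0.002,0,0,0,0,0,0.002,0,0,0,0,0,0.002,0,0,0,0,0,0.002,0,0,0])

```text
t: 20.45
tcp_pos: [0.4989, 0.2114, 0.0516]
tool_rot: [0.796, 0.605, 0.0, -0.0]
force: [-5.5, 0.4, 22.7]
finger_gap: 0.0
gripper_force: 11.6
```

Call:
step_arm(commands=[0,0,-0.01,0,0,0,0,0,-0.02,0,0,0,0,0,-0.05,0,0,0,-0.02,0,-0.08,0,0,0,-0.04,0,-0.1,0,0,0,-0.04,0,-0.1,0,0,0,-0.04,0,-0.1,0,0,0,-0.04,0,-0.1,0,0,0,-0.04,0,-0.1,0,0,0,-0.04,0,-0.1,0,0,0])

```text
t: 21.45
tcp_pos: [0.4882, 0.1733, 0.1478]
tool_rot: [0.796, 0.606, -0.001, -0.001]
force: [-0.1, -0.4, 1.6]
finger_gap: -0.003
gripper_force: 0.0
```

```bash
python3 - <<'E'
from h import *
s=manip.sense();d=manip.snapshot("wrist");print(s["t"],s["force"],s["tcp_pos"])
cv2.imwrite("pics/w3.png",cv2.resize(d["pixels"][40:300,160:480],None,fx=2.3,fy=2.3,interpolation=cv2.INTER_CUBIC))
E
```

```text
21.45 [-0.08934067 -0.38637091  1.5565345 ] [0.48822551 0.17326445 0.14780315]
```

View pics/w3.png

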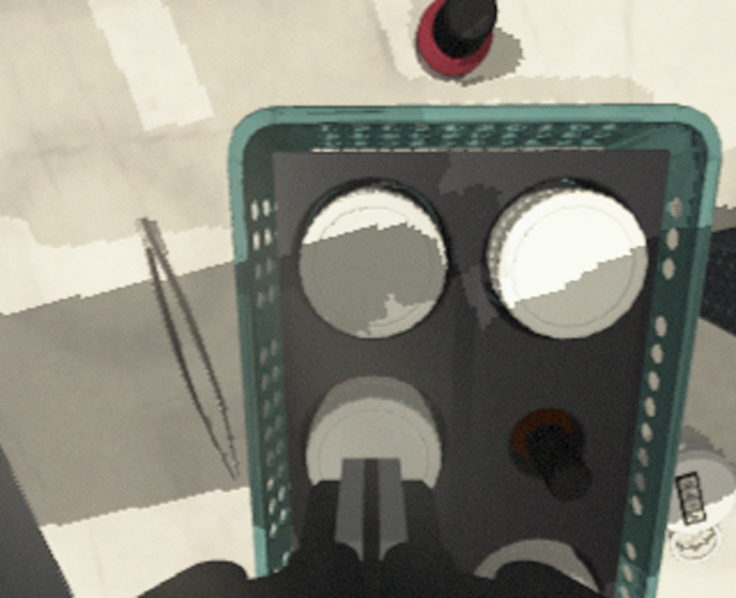

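A now sits lower than B and looks level. I'll check its height with a light press at the middle.

Call:
step_arm(commands=[0.02,0,0.03,0,0,0,0.04,0,0.06,0,0,0,0.04,0,0.08,0,0,0,0.04,0,0.085,0,0,0,0.04,0,0.088,0,0,0,0.04,0,0.09,0,0,0,0.04,0,0.091,0,0,0,0.04,0,0.092,0,0,0,0.04,0,0.093,0,0,0,0.04,0,0.093,0,0,0])

```text
t: 22.5
tcp_pos: [0.4998, 0.2113, 0.0563]
tool_rot: [0.796, 0.605, 0.001, 0.0]
force: [0.2, 0.6, 2.1]
finger_gap: 0.001
gripper_force: 0.7
```

The lid top is at about 56.6 mm, down roughly 5 mm, so it is home. Lifting clear.

Call:
step_arm(commands=[0,0,-0.02,0,0,0,0,0,-0.05,0,0,0,0,0,-0.09,0,0,0,0,0,-0.12,0,0,0,0,0,-0.15,0,0,0,0,0,-0.15,0,0,0,0,0,-0.15,0,0,0,0,0,-0.15,0,0,0,0,0,-0.15,0,0,0,0,0,-0.15,0,0,0])

```text
t: 23.5
tcp_pos: [0.4987, 0.2112, 0.2046]
tool_rot: [0.796, 0.605, -0.001, -0.001]
force: [0.1, 0.1, 0.0]
finger_gap: 0.0
gripper_force: 0.0
```

```bash
python3 -c "
from station import manip
print(manip.sense()['tcp_pos'],manip.sign_off())"
```

```text
the job is handed in; nothing more can be done
[0.49865306 0.21121079 0.20457239] None
```

The loose lid was the one at tray x = -35, y = +74 mm: it tipped under a light edge press, and I pushed it home at its middle with about 23 N, dropping its top about 5 mm; I handed the job in at about 24 s, with no verdict returned, and the sound lids read at most 6.5 N.

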